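# Divert the waiting bearing balls to the empty tray

## Robot

A 6-joint arm with a two-finger parallel gripper is mounted at the origin on the work surface. World frame = base frame: x ahead of the robot, y to its left, z up, the work surface at z = 0. Lengths are in m, angles in rad, forces in N, time in s.
With the tool pointing down it reaches from about 0.35 to 0.975 m from the base axis. Payload 4.9 kg.
Tool frame: the origin (TCP) lies on the mounting face of the last link; the fingertips stand 173 mm ahead of it and the grasp point (between the pads) lies 155 mm ahead of it; z points along the fingers, y is the direction in which the jaws open and shut (so a half turn about z gives the same grasp; the last joint's range is limited). The gripper opens to 85 mm and grips with 20 to 120 N. Pads are 22 mm wide; open, the fingers measure 114 mm over their backs; the gripper's body (76 mm by 85 mm) begins 54 mm behind the grasp point. The pads swing forward as they close: fully open they stand 13 mm farther back than shut.
Start: joints at [1.134, 0.053, 1.613, -0, 1.476, -0.119], TCP at [0.195, 0.594, 0.405] pointing down, gripper open.
Joint ranges: [-3.01, 3.01], [-1.01, 2.22], [0.06, 2.58], [-1.02, 4.17], [0.09, 2.62], [-3.14, 3.14]. Speed limits (rad/s): [2.57, 2.57, 3.14, 3.14, 3.14, 3.14].

## Interface

Orientations are given as a rotation vector (axis times angle).
In Python, from station import ctrl gives the robot as it stands. The module is installed in compiled form; this text tells all that it offers.
- The arm moves only by the tool jog_arm, never from a script. Its argument "steps" is a list of rows, each a list of 2 entries, a list of its own where there are three numbers: the shift along the tool's x, y, z in cm, then the turn, a rotation vector about the tool's x, y, z in degrees. In form: [[[tx, ty, tz], [rx, ry, rz]], ...]. A call has 1 to 8 rows; each row shifts and turns the pose as measured when the row begins, along the tool's axes as they then stand; what a row does not reach is not made up. A row lasts 1/10 s, in which the tool goes at most 50 mm and 8.59 degrees, less where a joint would pass 70% of its speed; a pose out of reach is approached as far as the arm can. A call is refused whole if a number of a shift passes 5 or a number of a turn 8.59, either way. A call with a gripper value outside its range is refused whole. "fingers" is the gripper command: -1 is shut, 1 is fully open, values between are in proportion, set as the call begins (left out, the last holds). The fingers move at their own pace and stop on an object; "grip_force" is the grip in N (left out, the last holds). Time passes only in rows, so rows that do not move let the fingers close. It gives the time, the measured TCP pose, the force and the opening at its end, in the units of the state.
- ctrl.get_obs(): the state, without advancing time (a new reading comes with each control period).
- ctrl.get_image(name): name is "side" or "top" or "wrist"; returns the picture (480x640x3 uint8, red, green, blue); there is no depth.
- ctrl.camera_info(name): a dict with "K" (3x3 intrinsics, pixels), "camera_from_world" (4x4, takes a point from world to camera coordinates). Camera axes: x right, y up, looking along -z (the intrinsics and any distortion apply to the point x, -y, -z); pixel columns grow to the right and rows downward; lengths in m; the calibration is good to about 2 mm. A picture is of the moment at which its call begins: read the wrist's pose just before it. camera_info takes no time and is no camera call; for the wrist camera it gives the pose at the moment of the call.
- ctrl.finish_job(): hands the job in, once; it reports no verdict.
The state is a dict: "t": time; "q": joint angles; "dq": joint speeds; "effort": joint torques, N m; "tool_pos": TCP position; "tool_rot": TCP orientation; "contact_force": force on the tool from outside, world axes, zero at the start; "wrist_torque": the same for the moment, N m; "opening": finger opening in m.
Only numpy, scipy, OpenCV 4.12 (cv2) and the standard library are available. Lean on these libraries where they do the work, as an engineer would, in place of code of your own. Each camera call takes 0.05 s, during which the arm holds its last target.

## Task

Seen from the robot, the left-hand tray of the ball sorter is full. With a fingertip, press down the raised right-hand end of the rocking gate so that it rocks all the way over, then push the two waiting steel balls along the infeed channel so that they roll off over the gate and down the right-hand chute into the empty tray. Only press and push: do not lift the balls or let any go elsewhere, and leave the tooling standing around it where it is.

Things in the scene. Friction and masses are not known exactly. Their poses are not given: they have to be found in the camera images.
- sorter: Fixed ball sorter of sheet steel. Origin: on the table under the middle of the gate; x points along the infeed, away from the robot (up to 0.2 rad off world x), y to the left, z up. From each gate end (y = -110 and +110 mm) a fixed chute, 76 mm wide, slopes down to a tray; chute walls stay below 115 mm height.
- infeed_floor (a point): On the floor of the level infeed channel, 132 mm in sorter -x from the gate's middle, 150 mm high. The open-ended channel runs along sorter x at y = 0, x = -190 to -75 mm, 44 mm wide between 3 mm walls reaching 162 mm height; balls stay put on it. Then a ramp falls 13 mm to a lip at x = -35 mm: there balls roll by themselves onto the gate.
- gate (a joint): Gate angle (rad). Steel trough 240 mm long (sorter y), 68 mm wide, that rocks like a seesaw on a pivot along sorter x at its middle, 125 mm high. 0 level; positive: left end (+y) low, balls go left; negative: right end low, balls go right. Stops at +0.28 and -0.28; starts at +0.18 to +0.27. Stiff pivot: it stays where left, about 2 N at a tab moves it.
- right_tab (a point): Centre of the top of the right press tab, a flat dark plate fixed to the gate, 46 mm (sorter x) by 36 mm (sorter y) by 6 mm thick, on the robot's side of the trough, 58 mm in -x and 95 mm in -y from the pivot. Its top is 125 mm above the table when the gate is level, about 151 mm when fully raised, about 99 mm when fully down. Nothing is under it.
- left_tab (a point): Centre of the top of the left press tab, the same plate mirrored, 95 mm in +y from the pivot.
- ball_a_center (a point): Centre of a steel bearing ball, 38 mm diameter, about 0.22 kg, waiting on the infeed floor (its centre at 169 mm height): the one nearer the robot, 140 to 150 mm in sorter -x from the gate's middle.
- ball_b_center (a point): Centre of the second ball, like the first, ahead of it on the infeed, 95 to 102 mm in sorter -x from the gate's middle.
- empty_tray (a point): Centre of the inner floor (6 mm above the table) of the empty right-hand tray: 130 mm (sorter x) by 140 mm (sorter y) inside, walls 45 to 95 mm high, 265 mm in sorter -y from the gate's middle.
- full_tray (a point): Centre of the inner floor of the left-hand tray, same size, already full of balls that are fixed in it.
- collet_a: Loose steel collet standing on the table, 66 mm high, 32 mm across its top; leave alone. Origin under its centre.
- collet_b: A second collet like it; leave alone.
- step_block: Dark stepped clamping block, 84 x 30 mm, 57 mm high at its tall end; leave alone. Origin under its centre.
- clamp_strap: Dark slotted clamp strap lying flat, 110 x 38 x 18 mm; leave alone. Origin under its centre.
- face_mill: Round dark milling cutter, 64 mm diameter, 45 mm high; leave alone. Origin under its centre.
- t_nut: T-slot nut, 34 x 34 x 24 mm; leave alone. Origin under its centre.
- spanner: Flat ring spanner, 190 mm long, 8 mm thick; leave alone. Origin under its middle.
Not all that is in view belongs to the job. Leave any black or red look-alike of the part that bears ball_b_center alone.

How it is judged:
By the outcome, as a careful person would: the job done as asked, in the order asked, and still so for the second after the job is handed in, with the robot touching nothing.
It also fails if it takes over 45 s, if anything falls off the work surface, if the arm or the gripper's body presses on something with over 40 N, if the wrist force passes 120 N, or if a joint passes its speed limit or range.

## Working session

There is one attempt and no reset: what is moved stays moved. The work goes in short steps, Python scripts to look and compute and a tool call to move; the robot and the scene stay as the last step left them, time stands still between calls to the robot, and variables do not carry over. Pictures are saved under pics/ and viewed, and the job is handed in when it is done.

Besides the shell and the picture viewer there is one more tool, called after "Emit:" as name(argument=value, ...) on one line, values as JSON. jog_arm: Moves the arm, as the interface text tells. Its arguments: {"type":"object","properties":{"steps":{"type":"array","items":{"type":"array"}},"fingers":{"type":"number"},"grip_force":{"type":"number"}},"required":["steps"]}

```bash
mkdir -p pics; python3 - <<'E'
from station import ctrl
import cv2
o=ctrl.get_obs(); print({k:(v if isinstance(v,float) else [round(float(x),3) for x in v]) if k!='opening' else v for k,v in o.items()})
for n in("top","side","wrist"):
    im=ctrl.get_image(n); cv2.imwrite(f"pics/{n}0.png",im[:,:,::-1]); c=ctrl.camera_info(n); print(n,c)
E
```

```text
{'t': 0.0, 'q': [1.134, 0.053, 1.614, -0.0, 1.476, -0.119], 'dq': [0.0, -0.002, 0.001, 0.0, 0.001, -0.001], 'effort': [-0.001, -39.369, -37.018, -0.0, 0.007, 0.0], 'tool_pos': [0.195, 0.593, 0.403], 'tool_rot': [-0.497, -3.101, 0.003], 'contact_force': [0.048, 0.089, 0.462], 'wrist_torque': [0.021, -0.036, 0.107], 'opening': 0.08559328949234384}
top {'K': array([[609.89875543,   0.        , 312.53458582],
       [  0.        , 609.89875543, 237.76049975],
       [  0.        ,   0.        ,   1.        ]]), 'camera_from_world': array([[ 0.00990874, -0.99993587, -0.00548379,  0.0188379 ],
       [ 0.99820153,  0.00956701,  0.05917916, -0.59806945],
       [-0.0591229 , -0.00606032,  0.99823231, -1.17778294],
       [ 0.        ,  0.        ,  0.        ,  1.        ]])}
side {'K': array([[589.95915593,   0.        , 321.31552721],
       [  0.        , 589.95915593, 235.43469055],
       [  0.        ,   0.        ,   1.        ]]), 'camera_from_world': array([[ 7.78021996e-01, -6.28236344e-01, -9.32983583e-04,
        -4.34287869e-01],
       [ 4.31088623e-01,  5.32788369e-01,  7.28216419e-01,
        -3.50463712e-01],
       [-4.56994938e-01, -5.66970590e-01,  6.85346611e-01,
        -7.98605073e-01],
       [ 0.00000000e+00,  0.00000000e+00,  0.00000000e+00,
         1.00000000e+00]])}
wrist {'K': array([[430.11756135,   0.        , 315.10157206],
       [  0.        , 430.11756135, 236.9106713 ],
       [  0.        ,   0.        ,   1.        ]]), 'camera_from_world': array([[ 0.31272872,  0.9498418 , -0.00113781, -0.6230311 ],
       [-0.91452605,  0.30077722, -0.27050908,  0.03503856],
       [-0.2565986 ,  0.08563652,  0.96271675, -0.37723127],
       [ 0.        ,  0.        ,  0.        ,  1.        ]])}
```

View pics/top0.png

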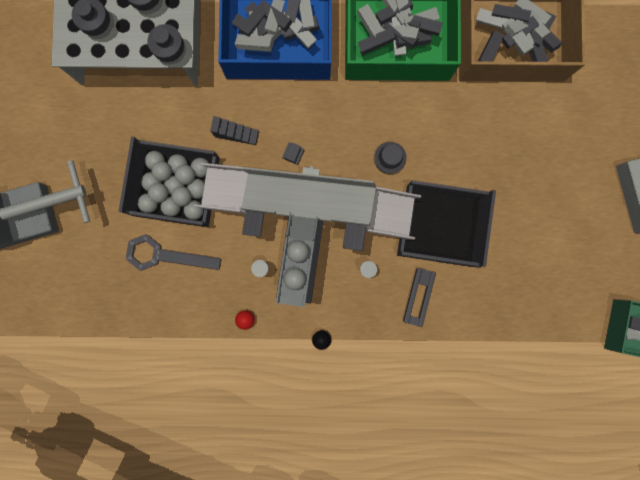

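View pics/side0.png

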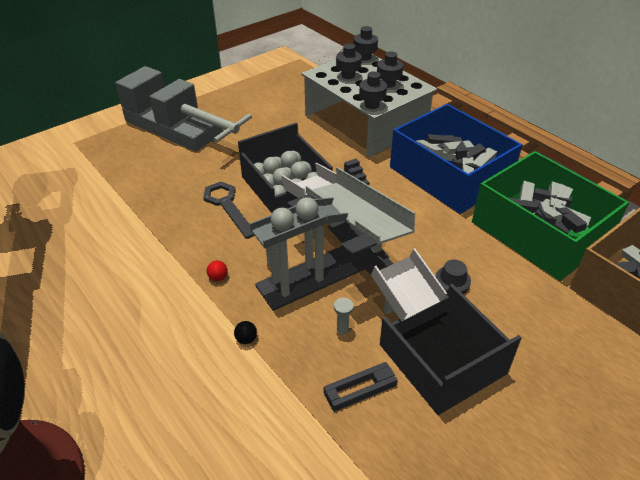

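The top view shows the steel balls on the infeed at about (298,251) and (295,279), the right tab at (354,237), the left tab at (254,222) and the empty tray at (445,225). The look-alikes are red at (245,320) and black at (321,340), both lying on the table. The balls I want are the two grey ones in the channel. I'll measure and confirm in a crop.

```bash
cat > h.py <<'E'
import numpy as np,cv2
from station import ctrl
def ray(n,uv,z,c=None):
    c=c or ctrl.camera_info(n);K=c['K'];T=c['camera_from_world'];R=T[:3,:3];o=-R.T@T[:3,3]
    p=np.linalg.inv(K)@[uv[0],uv[1],1]; d=R.T@(p*[1,-1,-1]); return o+d*(z-o[2])/d[2]
def proj(n,P):
    c=ctrl.camera_info(n);T=c['camera_from_world'];p=T[:3,:3]@np.array(P)+T[:3,3];p=c['K']@(p*[1,-1,-1]);return p[:2]/p[2]
E
python3 - <<'E'
from h import *
im=cv2.imread('pics/top0.png')
cr=cv2.resize(im[190:320,200:400],None,fx=4,fy=4,interpolation=cv2.INTER_CUBIC);cv2.imwrite('pics/crop0.png',cr)
g=cv2.GaussianBlur(cv2.cvtColor(cr,6),(0,0),2)
print(cv2.HoughCircles(g,cv2.HOUGH_GRADIENT,1,60,param1=80,param2=20,minRadius=35,maxRadius=60))
im=cv2.imread('pics/side0.png')
cv2.imwrite('pics/crops0.png',cv2.resize(im[180:330,230:430],None,fx=4,fy=4,interpolation=cv2.INTER_CUBIC))
E
```

```text
None
```

View pics/crop0.png

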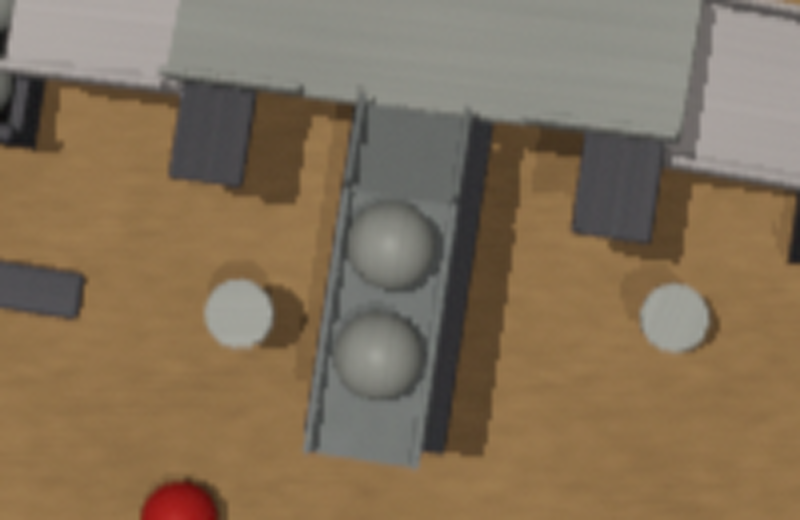

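View pics/crops0.png

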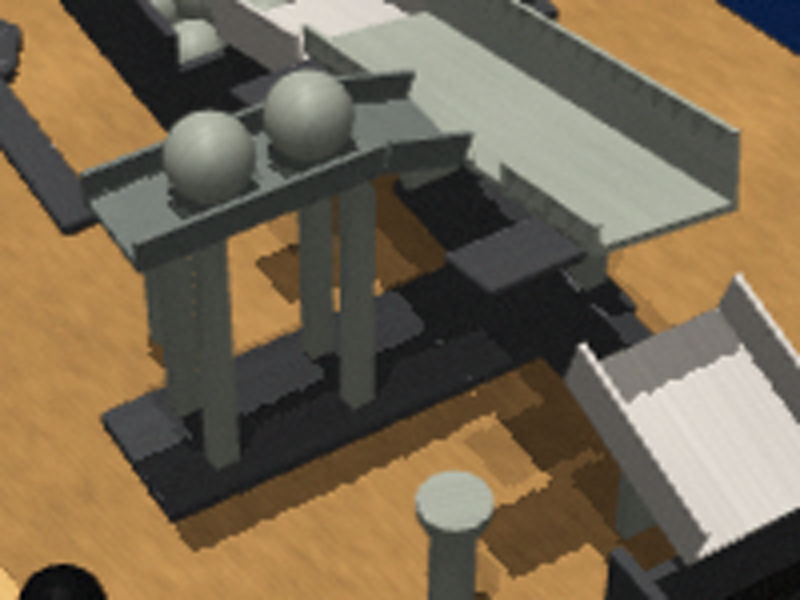

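The crops confirm the two grey balls in the channel (top px 298,251 and 295,278.5). They also show the right tab raised, with its corners at crop (583,137), (662,137), (650,242) and (574,232).

```bash
python3 - <<'E'
from h import *
u=lambda x,y:((x+.5)/4-.5+200,(y+.5)/4-.5+190)
b=ray('top',u(393,246),.169);a=ray('top',u(380,355),.169)
print('b',b,'a',a,np.linalg.norm(b-a),'yaw',np.arctan2(*(b-a)[1::-1]))
sb=ray('side',(230+308/4,180+115/4),.169);sa=ray('side',(230+210/4,180+157/4),.169);print('side b,a',sb,sa)
# channel end near corners (wall tops .162), walls
nl=ray('top',u(306,450),.162);nr=ray('top',u(420,465),.162);fl=ray('top',u(348,190),.162)
print('chan end',nl,nr,(nl+nr)/2,'yaw wall',np.arctan2(*(fl-nl)[1::-1]),'yaw end',np.arctan2(*(nl-nr)[1::-1])-np.pi/2)
for c in[(583,137),(662,137),(650,242),(574,232)]: print('tab',ray('top',u(*c),.148))
for c in[(173,178),(240,186)]: print('ltab',ray('top',u(*c),.102))
for c,n in[((239,314),'colL'),((676,318),'colR')]: print(n,ray('top',u(*c),.066))
for c in[(530+0,0)]:pass
E
```

```text
b [0.56576978 0.04858579 0.169     ] a [0.51922631 0.05360197 0.169     ] 0.046812997569388025 yaw -0.10735978937116814
side b,a [0.56811551 0.04951938 0.169     ] [0.52144123 0.05389473 0.169     ]
chan end [0.47826128 0.08506981 0.162     ] [0.47236609 0.03617451 0.162     ] [0.47531369 0.06062216 0.162     ] yaw wall -0.14755554468287466 yaw end -0.11998854197793163
tab [ 0.61500967 -0.03329234  0.148     ]
tab [ 0.61533608 -0.06780122  0.148     ]
tab [ 0.56937882 -0.06279426  0.148     ]
tab [ 0.57342049 -0.02964861  0.148     ]
ltab [0.59829209 0.15125251 0.102     ]
ltab [0.59493058 0.12063747 0.102     ]
colL [0.53697229 0.12355167 0.066     ]
colR [ 0.5371198  -0.08134004  0.066     ]
```

```bash
cat >> h.py <<'E'
from scipy.spatial.transform import Rotation as Ro
yaw=-0.13;O=np.array([.6636,.0363,0]);RS=np.array([[np.cos(yaw),-np.sin(yaw),0],[np.sin(yaw),np.cos(yaw),0],[0,0,1]])
def st():
    o=ctrl.get_obs();R=Ro.from_rotvec(o['tool_rot']).as_matrix();p=np.array(o['tool_pos']);tip=p+.173*R[:,2]
    print('t',round(o['t'],2),'tcp',p.round(4),'tip sorter mm',((RS.T@(tip-O))*1e3).round(1),'F',np.round(o['contact_force'],1),'open',round(o['opening'],4)); return o,R,p,tip
def go(s,xaxis=None):  # s: tip target, sorter mm -> total shift in tool cm; turn deg
    o,R,p,tip=st();d=O+RS@(np.array(s)/1e3)-tip
    x=RS@np.array(xaxis if xaxis else [1,0,0.]);z=np.array([0,0,-1.]);T=np.column_stack([x,np.cross(z,x),z])
    print('shift cm tool axes',(R.T@d*100).round(2),'turn deg',np.degrees(Ro.from_matrix(R.T@T).as_rotvec()).round(2),'q',np.round(o['q'],2));print(R.round(3))
E
python3 - <<'E'
from h import *
go([-64,-97,200]);go([-64,-97,200],[0,1,0]);go([-64,-97,200],[-1,0,0])
E
```

```text
t 0.15 tcp [0.1952 0.5935 0.4037] tip sorter mm [-536.8  491.5  230.7] F [-0.4 -0.1 -0.2] open 0.0854
shift cm tool axes [-57.43 -48.99   3.14] turn deg [-3.0000e-02  1.4000e-01  1.6924e+02] q [ 1.13  0.05  1.61  0.    1.48 -0.12]
[[-0.95   0.312 -0.001]
 [ 0.312  0.95  -0.002]
 [ 0.    -0.002 -1.   ]]
t 0.15 tcp [0.1952 0.5935 0.4037] tip sorter mm [-536.8  491.5  230.7] F [-0.4 -0.1 -0.2] open 0.0854
shift cm tool axes [-57.43 -48.99   3.14] turn deg [-9.000e-02  6.000e-02  7.924e+01] q [ 1.13  0.05  1.61  0.    1.48 -0.12]
[[-0.95   0.312 -0.001]
 [ 0.312  0.95  -0.002]
 [ 0.    -0.002 -1.   ]]
t 0.15 tcp [0.1952 0.5935 0.4037] tip sorter mm [-536.8  491.5  230.7] F [-0.4 -0.1 -0.2] open 0.0854
shift cm tool axes [-57.43 -48.99   3.14] turn deg [ -0.09  -0.02 -10.76] q [ 1.13  0.05  1.61  0.    1.48 -0.12]
[[-0.95   0.312 -0.001]
 [ 0.312  0.95  -0.002]
 [ 0.    -0.002 -1.   ]]
```

Emit:
jog_arm(steps=[[[0,0,0],[0,0,-5.4]],[[0,0,0],[0,0,-5.4]],[[-3,-3.7,0],[0,0,0]],[[-3,-3.7,0],[0,0,0]],[[-3,-3.7,0],[0,0,0]],[[-3,-3.7,0],[0,0,0]],[[-3,-3.7,0],[0,0,0]],[[-3,-3.7,0],[0,0,0]]], fingers=-1, grip_force=40)

```text
t: 0.95
tool_pos: [0.3485, 0.3471, 0.3998]
tool_rot: [-0.172, -3.133, 0.009]
contact_force: [1.2, 0.8, -0.1]
opening: -0.0003
```

```bash
python3 -c "
from h import *
go([-64,-97,200],[-1,0,0])"
```

```text
t 0.95 tcp [0.3485 0.3471 0.3998] tip sorter mm [-353.2  266.3  226.8] F [ 1.2  0.8 -0.1] open -0.0003
shift cm tool axes [-28.19 -36.89   2.81] turn deg [-0.35 -0.18  1.17] q [ 0.63 -0.27  1.92 -0.    1.5  -0.83]
[[-0.994  0.109 -0.004]
 [ 0.109  0.994 -0.006]
 [ 0.003 -0.006 -1.   ]]
```

Emit:
jog_arm(steps=[[[-3,-3.9,0],[0,0,1]],[[-3,-3.9,0],[0,0,0]],[[-3,-3.9,0],[0,0,0]],[[-3,-3.9,0],[0,0,0]],[[-3,-3.9,0],[0,0,0]],[[-3,-3.9,0],[0,0,0]],[[-3,-3.9,0],[0,0,0]],[[-3,-3.9,0],[0,0,0]]])

```text
t: 1.75
tool_pos: [0.547, -0.0006, 0.3997]
tool_rot: [-0.201, -3.133, 0.007]
contact_force: [-0.1, 0.8, 0.8]
opening: -0.0001
```

```bash
python3 -c "
from h import *
go([-64,-97,200],[-1,0,0])"
```

```text
t 1.75 tcp [ 0.547  -0.0006  0.3997] tip sorter mm [-111.2  -52.5  226.7] F [-0.1  0.8  0.8] open -0.0001
shift cm tool axes [-4.71 -4.45  2.68] turn deg [-0.26 -0.1   0.12] q [-0.14 -0.13  1.8  -0.    1.47 -1.58]
[[-0.992  0.128 -0.002]
 [ 0.128  0.992 -0.004]
 [ 0.002 -0.005 -1.   ]]
```

Emit:
jog_arm(steps=[[[-2.4,-2.3,0],[0,0,0]],[[-2,-2,0],[0,0,0]],[[-0.5,-0.4,1.3],[0,0,0]],[[0,0,1.3],[-0.2,0,0]],[[0,0,0],[0,0,0]]])

```text
t: 2.25
tool_pos: [0.5914, -0.0611, 0.3692]
tool_rot: [-0.213, -3.128, 0.0]
contact_force: [-1.1, 1.1, -0.2]
opening: -0.0004
```

```bash
python3 -c "
from h import *
go([-64,-97,160],[-1,0,0])
im=ctrl.get_image('top')[:,:,::-1];cv2.imwrite('pics/t1.png',cv2.resize(im[150:330,180:420],None,fx=3,fy=3))
im=ctrl.get_image('side')[:,:,::-1];cv2.imwrite('pics/s1.png',cv2.resize(im[150:350,240:480],None,fx=3,fy=3))"
```

```text
t 2.25 tcp [ 0.5914 -0.0611  0.3692] tip sorter mm [ -59.9 -106.   196.2] F [-1.1  1.1 -0.2] open -0.0004
shift cm tool axes [0.39 0.9  3.62] turn deg [-0.03 -0.33 -0.36] q [-0.23  0.01  1.72 -0.    1.42 -1.66]
[[-0.991  0.136 -0.006]
 [ 0.136  0.991  0.   ]
 [ 0.006 -0.001 -1.   ]]
```

View pics/s1.png

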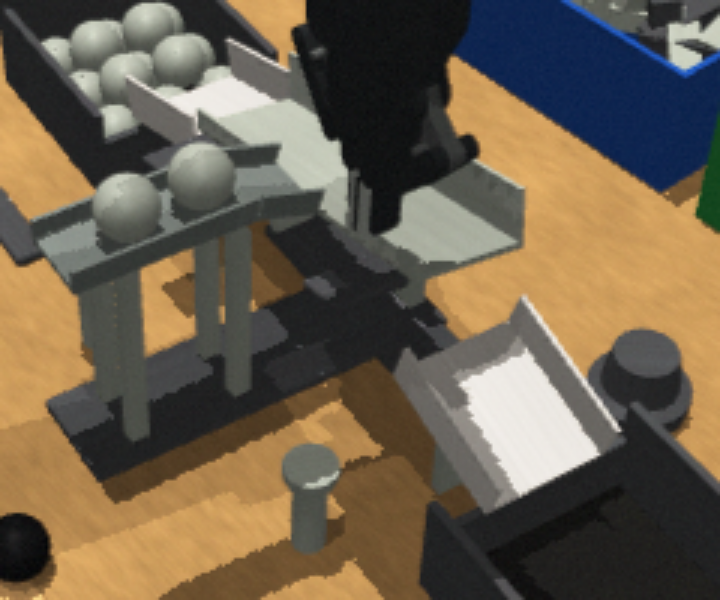

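The fingertips (crop 380,225) are hovering above the right tab area. The balls and collet haven't been disturbed.

Emit:
jog_arm(steps=[[[0.2,0.5,0],[0,0,0]],[[0.2,0.4,0],[0,-0.3,-0.3]],[[0,0,1.2],[0,0,0]],[[0,0,1.2],[0,0,0]],[[0,0,1],[0,0,0]],[[0,0,0],[0,0,0]]])

```text
t: 2.95
tool_pos: [0.5877, -0.047, 0.3362]
tool_rot: [0.195, 3.13, -0.002]
contact_force: [0.5, 0.1, -0.6]
opening: -0.0002
```

```bash
python3 -c "
from h import *
go([-64,-97,100],[-1,0,0])"
```

```text
t 2.95 tcp [ 0.5877 -0.047   0.3362] tip sorter mm [-63.5 -92.5 163.2] F [ 0.5  0.1 -0.6] open -0.0002
shift cm tool axes [ 0.09 -0.44  6.32] turn deg [-0.05  0.32  0.3 ] q [-0.21  0.02  1.76 -0.    1.35 -1.65]
[[-0.992  0.124  0.005]
 [ 0.124  0.992 -0.002]
 [-0.006 -0.001 -1.   ]]
```

Emit:
jog_arm(steps=[[[0,-0.3,0.5],[0,0,0]],[[0,0,0.7],[0,0,0]],[[0,0,0.7],[0,0,0]],[[0,0,0.7],[0,0,0]],[[0,0,0.7],[0,0,0]],[[0,0,0.7],[0,0,0]]])

```text
t: 3.55
tool_pos: [0.5883, -0.0514, 0.2948]
tool_rot: [0.197, 3.128, -0.004]
contact_force: [-0.9, -0.9, 2.3]
opening: 0.0003
```

```bash
python3 -c "
from h import *
go([-64,-97,100],[-1,0,0])"
```

```text
t 3.55 tcp [ 0.5883 -0.0514  0.2948] tip sorter mm [-61.9 -97.1 121.9] F [-0.9 -0.9  2.3] open 0.0003
shift cm tool axes [0.22 0.02 2.18] turn deg [-0.12  0.46  0.24] q [-0.21  0.06  1.79 -0.    1.28 -1.66]
[[-0.992  0.126  0.008]
 [ 0.126  0.992 -0.003]
 [-0.008 -0.002 -1.   ]]
```

Emit:
jog_arm(steps=[[[0,0,0.5],[0,0,0]],[[0,0,0.5],[0,0,0]],[[0,0,0.4],[0,0,0]],[[0,0,0.3],[0,0,0]]])

```text
t: 3.95
tool_pos: [0.5886, -0.0507, 0.2759]
tool_rot: [0.197, 3.127, -0.0]
contact_force: [1.1, 0.9, 1.8]
opening: -0.0003
```

Emit:
jog_arm(steps=[[[0,0,0.2],[0,0,0]]])

```text
t: 4.05
tool_pos: [0.5887, -0.0506, 0.2737]
tool_rot: [0.197, 3.127, -0.0]
contact_force: [0.4, 1.1, 2.4]
opening: 0.0004
```

Emit:
jog_arm(steps=[[[0,0,0.2],[0,0,0]]])

```text
t: 4.15
tool_pos: [0.5888, -0.0506, 0.2719]
tool_rot: [0.197, 3.127, -0.0]
contact_force: [-2.9, 1.2, 11.9]
opening: 0.0002
```

Emit:
jog_arm(steps=[[[0,0,0.2],[0,0,0]]])

```text
t: 4.25
tool_pos: [0.5891, -0.0506, 0.2718]
tool_rot: [0.196, 3.127, -0.0]
contact_force: [-7.6, 3.3, 18.4]
opening: -0.0
```

The force jumped to 18 N with the tip at 99 mm, which is the stop. Lifting and looking.

Emit:
jog_arm(steps=[[[0,0,-1],[0,0,0]],[[0,0,-3],[0,0,0]],[[0,0,-4],[0,0,0]],[[0,0,-4],[0,0,0]],[[4,2.5,0],[0,0,0]],[[4,2.5,0],[0,0,0]],[[4,2.5,0],[0,0,0]],[[2,1.5,0],[0,0,0]]])

```text
t: 5.05
tool_pos: [0.4583, 0.0562, 0.3967]
tool_rot: [0.206, 3.124, -0.004]
contact_force: [0.4, 0.3, -0.4]
opening: -0.0003
```

```bash
python3 -c "
from h import *
go([-205,0,215],[-1,0,0])
im=ctrl.get_image('top')[:,:,::-1];cv2.imwrite('pics/t2.png',cv2.resize(im[150:330,180:420],None,fx=3,fy=3))
im=ctrl.get_image('side')[:,:,::-1];cv2.imwrite('pics/s2.png',cv2.resize(im[150:350,240:480],None,fx=3,fy=3))"
```

```text
t 5.05 tcp [0.4583 0.0562 0.3967] tip sorter mm [-204.3   -7.2  223.7] F [ 0.4  0.3 -0.4] open -0.0003
shift cm tool axes [0.08 0.72 0.86] turn deg [-0.12  0.62 -0.09] q [-0.04 -0.35  1.99 -0.    1.5  -1.48]
[[-0.991  0.131  0.01 ]
 [ 0.131  0.991 -0.003]
 [-0.011 -0.002 -1.   ]]
```

View pics/s2.png

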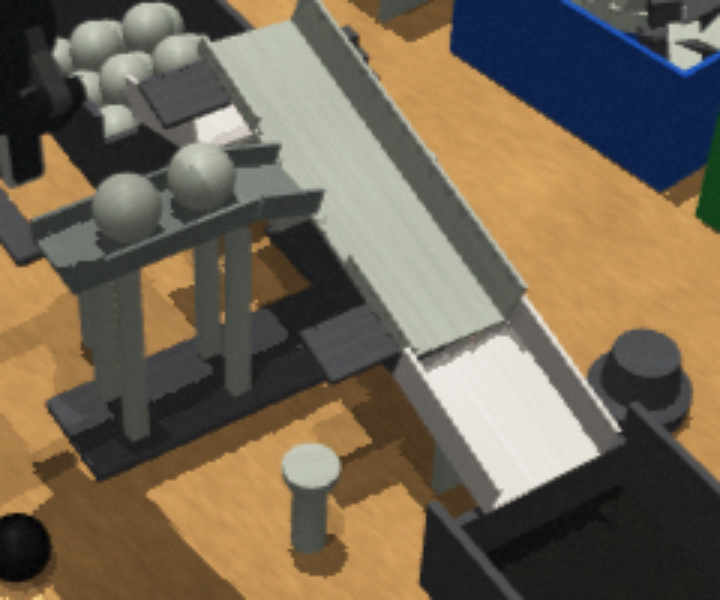

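View pics/t2.png

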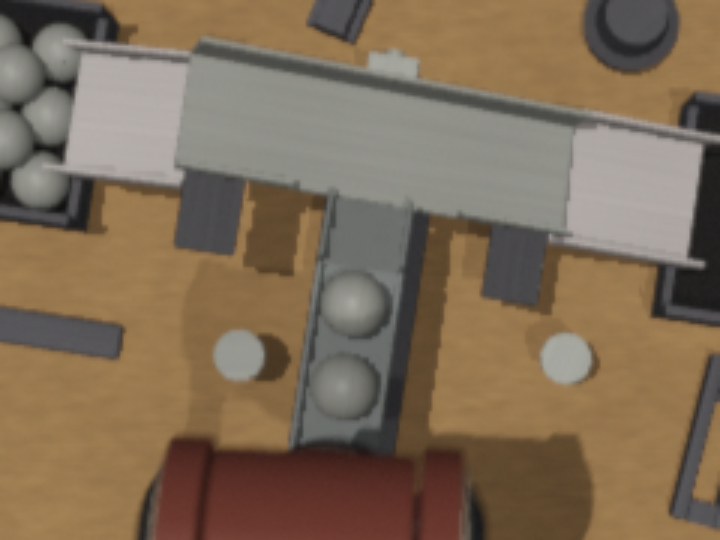

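The gate's right end is now flush with the right chute (side crop 505,335), the left tab is raised, and both balls are still waiting. Now I'll lower the tip behind ball a at the open end of the channel.

Emit:
jog_arm(steps=[[[0,0.6,0],[0,0.6,0]],[[0,0,2],[0,0,0]],[[0,0,2],[0,0,0]],[[0,0,1.5],[0,0,0]],[[0,0,0],[0,0,0]]])

```text
t: 5.65
tool_pos: [0.4623, 0.0614, 0.3413]
tool_rot: [0.207, 3.132, -0.005]
contact_force: [-0.9, -0.3, 0.3]
opening: 0.0001
```

```bash
python3 -c "
from h import *
go([-180,0,161],[-1,0,0])"
```

```text
t 5.65 tcp [0.4623 0.0614 0.3413] tip sorter mm [-202.3   -1.7  168.3] F [-0.9 -0.3  0.3] open 0.0001
shift cm tool axes [-2.23  0.17  0.74] turn deg [-0.17  0.18 -0.1 ] q [-0.03 -0.3   2.04 -0.    1.4  -1.47]
[[-0.991  0.131  0.003]
 [ 0.131  0.991 -0.003]
 [-0.003 -0.003 -1.   ]]
```

Emit:
jog_arm(steps=[[[0,0.2,0.7],[0,0,0]],[[-0.8,0,0.1],[0,0,0]],[[-0.7,0,0],[0,0,0]],[[0,0,0],[0,0,0]]])

```text
t: 6.05
tool_pos: [0.4803, 0.0608, 0.3344]
tool_rot: [0.209, 3.13, -0.005]
contact_force: [0.5, -0.2, 0.1]
opening: 0.0001
```

```bash
python3 -c "
from h import *
go([-115,0,161],[-1,0,0])
im=ctrl.get_image('side')[:,:,::-1];cv2.imwrite('pics/s3.png',cv2.resize(im[150:350,200:440],None,fx=3,fy=3))"
```

```text
t 6.05 tcp [0.4803 0.0608 0.3344] tip sorter mm [-184.     0.   161.4] F [ 0.5 -0.2  0.1] open 0.0001
shift cm tool axes [-6.9   0.02  0.07] turn deg [-0.16  0.3  -0.18] q [-0.03 -0.24  2.01 -0.    1.37 -1.46]
[[-0.991  0.133  0.005]
 [ 0.133  0.991 -0.003]
 [-0.005 -0.003 -1.   ]]
```

View pics/s3.png

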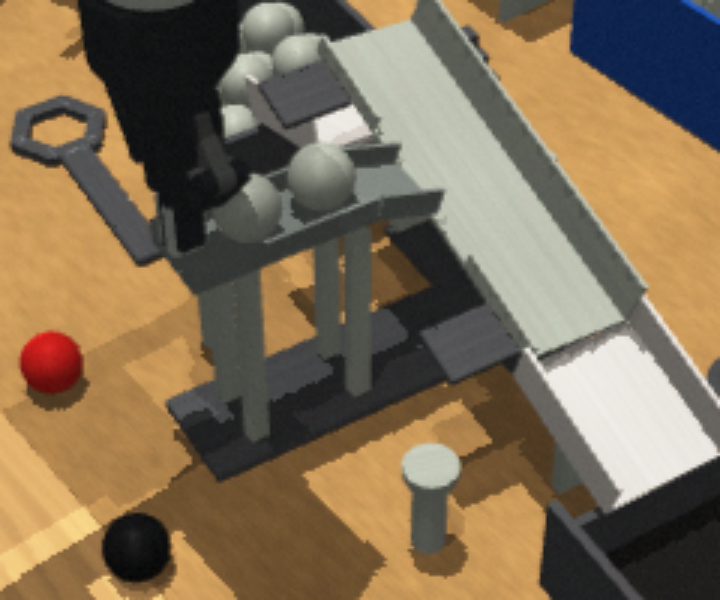

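The fingertip (crop 190,235) is in the channel just behind ball a. Pushing slowly along sorter x.

Emit:
jog_arm(steps=[[[-0.5,0,0],[0,0,0]],[[-0.4,0,0],[0,0,0]],[[-0.4,0,0],[0,0,0]],[[-0.4,0,0],[0,0,0]],[[-0.4,0,0],[0,0,0]],[[-0.4,0,0],[0,0,0]],[[-0.4,0,0],[0,0,0]]])

```text
t: 6.8
tool_pos: [0.5111, 0.0568, 0.336]
tool_rot: [0.208, 3.129, -0.005]
contact_force: [-1.6, 0.5, 0.3]
opening: 0.0004
```

```bash
python3 -c "
from h import *
go([-115,0,161],[-1,0,0])
im=ctrl.get_image('side')[:,:,::-1];cv2.imwrite('pics/s4.png',cv2.resize(im[150:350,200:440],None,fx=3,fy=3))"
```

```text
t 6.8 tcp [0.5111 0.0568 0.336 ] tip sorter mm [-1.529e+02  1.000e-01  1.630e+02] F [-1.6  0.5  0.3] open 0.0004
shift cm tool axes [-3.79 -0.    0.23] turn deg [-0.15  0.33 -0.16] q [-0.03 -0.16  1.94 -0.    1.36 -1.47]
[[-0.991  0.132  0.005]
 [ 0.132  0.991 -0.003]
 [-0.006 -0.003 -1.   ]]
```

View pics/s4.png

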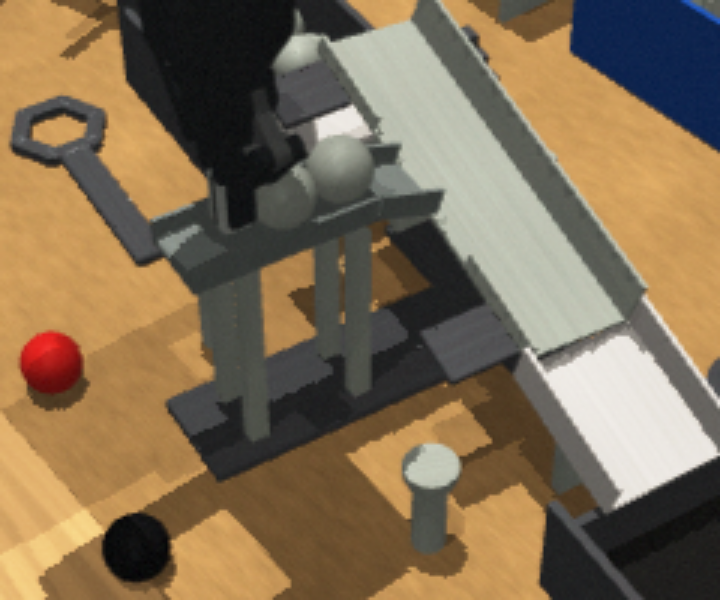

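The balls are now touching and moving together, with b (crop 342,168) near the ramp. I'll continue, correcting the slight rise in z.

Emit:
jog_arm(steps=[[[-0.4,0,0.1],[0,0,0]],[[-0.4,0,0.1],[0,0,0]],[[-0.4,0,0],[0,0,0]],[[-0.4,0,0],[0,0,0]]])

```text
t: 7.25
tool_pos: [0.5286, 0.0544, 0.3338]
tool_rot: [0.208, 3.128, -0.005]
contact_force: [0.3, 0.2, -0.0]
opening: -0.0002
```

```bash
python3 -c "
from h import *
go([-105,0,161],[-1,0,0])
im=ctrl.get_image('side')[:,:,::-1];cv2.imwrite('pics/s5.png',cv2.resize(im[150:400,220:520],None,fx=2.5,fy=2.4))"
```

```text
t 7.25 tcp [0.5286 0.0544 0.3338] tip sorter mm [-135.    -0.   160.8] F [ 0.3  0.2 -0. ] open -0.0002
shift cm tool axes [-3.    0.01  0.  ] turn deg [-0.15  0.4  -0.17] q [-0.04 -0.12  1.9  -0.    1.35 -1.47]
[[-0.991  0.133  0.007]
 [ 0.132  0.991 -0.004]
 [-0.007 -0.003 -1.   ]]
```

View pics/s5.png

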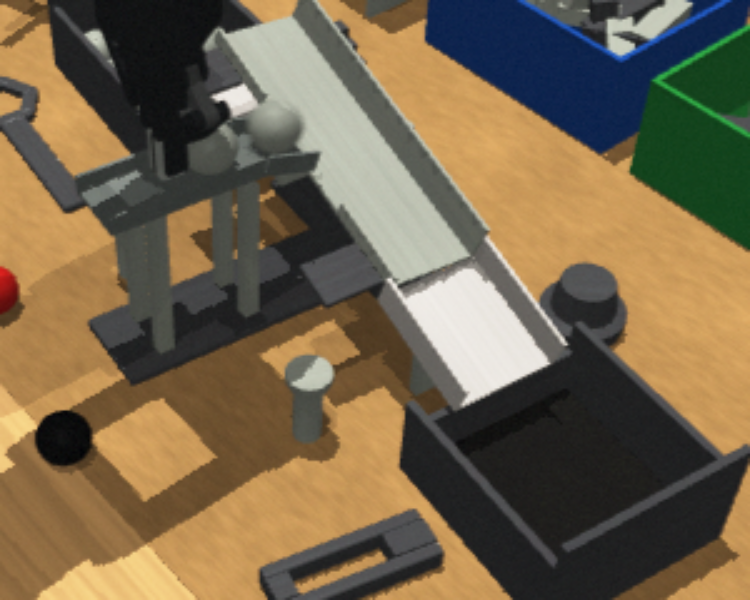

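b is rolling down the ramp. I'll hold so it clears before pushing a.

Emit:
jog_arm(steps=[[[0,0,0],[0,0,0]],[[0,0,0],[0,0,0]],[[0,0,0],[0,0,0]],[[0,0,0],[0,0,0]],[[0,0,0],[0,0,0]],[[0,0,0],[0,0,0]],[[0,0,0],[0,0,0]],[[0,0,0],[0,0,0]]])

```text
t: 8.1
tool_pos: [0.529, 0.0543, 0.334]
tool_rot: [0.208, 3.127, -0.005]
contact_force: [0.0, -1.1, -1.0]
opening: 0.0002
```

Emit:
jog_arm(steps=[[[0,0,0],[0,0,0]],[[0,0,0],[0,0,0]],[[0,0,0],[0,0,0]],[[0,0,0],[0,0,0]],[[0,0,0],[0,0,0]],[[0,0,0],[0,0,0]],[[0,0,0],[0,0,0]],[[0,0,0],[0,0,0]]])

```text
t: 8.9
tool_pos: [0.529, 0.0543, 0.334]
tool_rot: [0.208, 3.127, -0.005]
contact_force: [0.5, 0.2, 0.2]
opening: -0.0002
```

```bash
python3 -c "
from h import *
go([-100,0,161],[-1,0,0])
im=ctrl.get_image('side')[:,:,::-1];cv2.imwrite('pics/s6.png',cv2.resize(im[150:400,220:520],None,fx=2.5,fy=2.4))"
```

```text
t 8.9 tcp [0.529  0.0543 0.334 ] tip sorter mm [-1.343e+02 -1.000e-01  1.610e+02] F [0.5 0.2 0.2] open -0.0002
shift cm tool axes [-3.43  0.02  0.03] turn deg [-0.15  0.47 -0.17] q [-0.04 -0.12  1.9  -0.    1.35 -1.47]
[[-0.991  0.133  0.008]
 [ 0.133  0.991 -0.004]
 [-0.008 -0.003 -1.   ]]
```

View pics/s6.png

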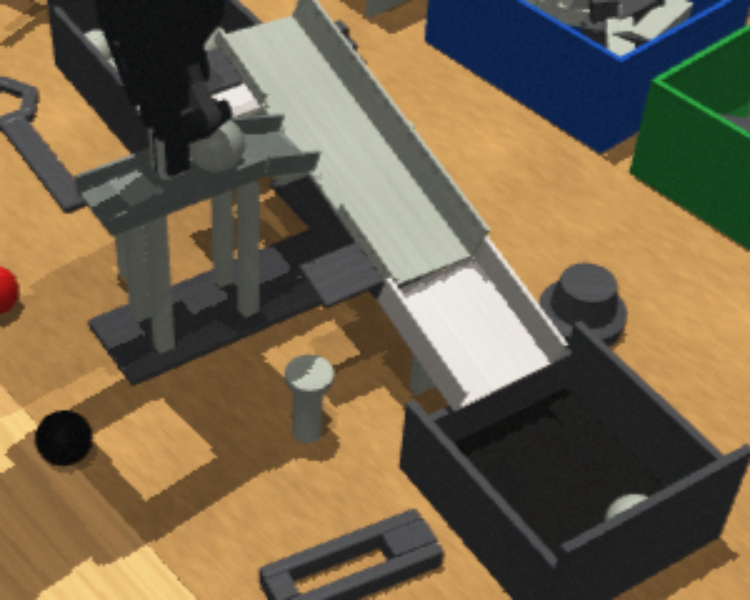

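Ball b is in the right tray (crop 630,510), and a is still in the channel at (218,147). Pushing a.

Emit:
jog_arm(steps=[[[-0.4,0,0],[0,0,0]],[[-0.4,0,0],[0,0,0]],[[-0.4,0,0.1],[0,0,0]],[[-0.4,0,0],[0,0,0]],[[-0.4,0,0.1],[0,0,0]],[[-0.4,0,0],[0,0,0]],[[-0.4,0,0.1],[0,0,0]],[[-0.4,0,0],[0,0,0]]])

```text
t: 9.75
tool_pos: [0.5636, 0.0496, 0.3308]
tool_rot: [0.208, 3.127, -0.005]
contact_force: [-0.7, -0.3, -0.5]
opening: -0.0
```

```bash
python3 -c "
from h import *
go([-95,0,161],[-1,0,0])
im=ctrl.get_image('side')[:,:,::-1];cv2.imwrite('pics/s7.png',cv2.resize(im[150:400,220:520],None,fx=2.5,fy=2.4))"
```

```text
t 9.75 tcp [0.5636 0.0496 0.3308] tip sorter mm [-99.5  -0.2 157.8] F [-0.7 -0.3 -0.5] open -0.0
shift cm tool axes [-0.45  0.02 -0.31] turn deg [-0.15  0.47 -0.17] q [-0.04 -0.03  1.82 -0.    1.34 -1.48]
[[-0.991  0.133  0.008]
 [ 0.133  0.991 -0.004]
 [-0.008 -0.003 -1.   ]]
```

View pics/s7.png

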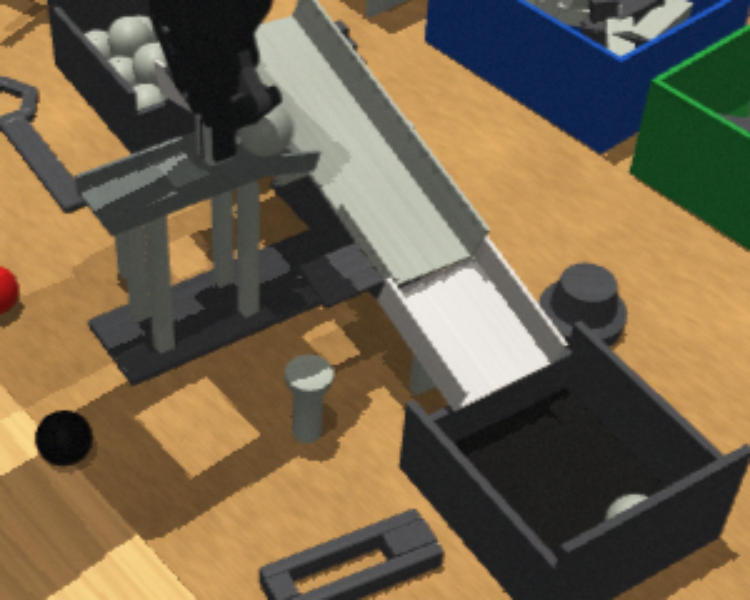

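Ball a is on the ramp (265,130). One small further push, then hold.

Emit:
jog_arm(steps=[[[-0.4,0,-0.2],[0,0,0]],[[-0.2,0,-0.1],[0,0,0]],[[0,0,0],[0,0,0]],[[0,0,0],[0,0,0]],[[0,0,0],[0,0,0]],[[0,0,0],[0,0,0]],[[0,0,0],[0,0,0]],[[0,0,0],[0,0,0]]])

```text
t: 10.6
tool_pos: [0.5704, 0.0487, 0.3345]
tool_rot: [0.208, 3.126, -0.005]
contact_force: [0.5, 0.8, -0.1]
opening: 0.0003
```

Emit:
jog_arm(steps=[[[0,0,0],[0,0,0]],[[0,0,0],[0,0,0]],[[0,0,0],[0,0,0]],[[0,0,0],[0,0,0]],[[0,0,0],[0,0,0]],[[0,0,0],[0,0,0]],[[0,0,0],[0,0,0]],[[0,0,0],[0,0,0]]])

```text
t: 11.4
tool_pos: [0.5703, 0.0487, 0.3344]
tool_rot: [0.208, 3.126, -0.005]
contact_force: [0.8, -0.4, -0.3]
opening: 0.0003
```

```bash
python3 -c "
from h import *
st()
im=ctrl.get_image('side')[:,:,::-1];cv2.imwrite('pics/s8.png',cv2.resize(im[150:400,220:520],None,fx=2.5,fy=2.4))"
```

```text
t 11.4 tcp [0.5703 0.0487 0.3344] tip sorter mm [-92.6  -0.2 161.4] F [ 0.8 -0.4 -0.3] open 0.0003
```

View pics/s8.png

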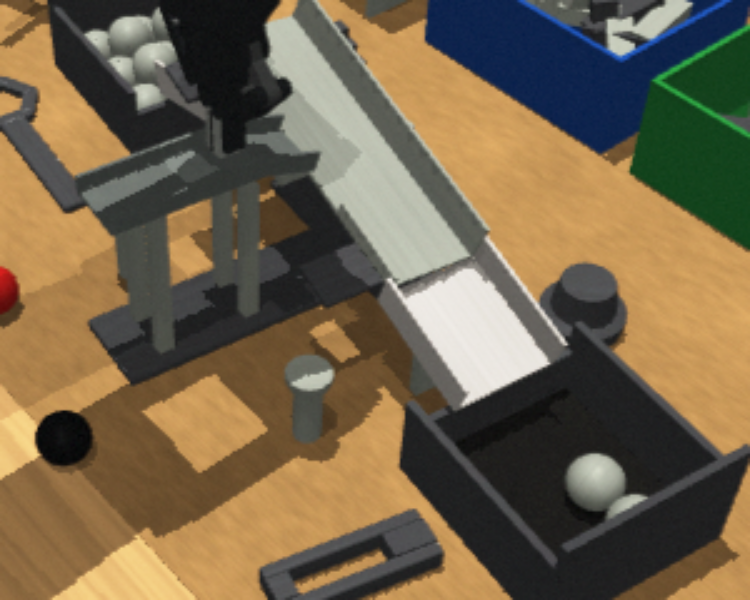

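Both balls are in the right tray (595,482 and 630,510). Retreating upward and back.

Emit:
jog_arm(steps=[[[0,0,-2],[0,0,0]],[[0,0,-4],[0,0,0]],[[0,0,-4],[0,0,0]],[[4,0,0],[0,0,0]],[[4,0,0],[0,0,0]],[[4,0,0],[0,0,0]],[[0,0,0],[0,0,0]],[[0,0,0],[0,0,0]]])

```text
t: 12.25
tool_pos: [0.4466, 0.0653, 0.4373]
tool_rot: [0.209, 3.126, -0.005]
contact_force: [0.4, -0.5, 0.3]
opening: 0.0002
```

```bash
python3 -c "
from h import *
st()
im=ctrl.get_image('side')[:,:,::-1];cv2.imwrite('pics/s9.png',im)
im=ctrl.get_image('top')[:,:,::-1];cv2.imwrite('pics/t9.png',im)"
```

```text
t 12.25 tcp [0.4466 0.0653 0.4373] tip sorter mm [-2.174e+02  2.000e-01  2.643e+02] F [ 0.4 -0.5  0.3] open 0.0002
```

View pics/s9.png

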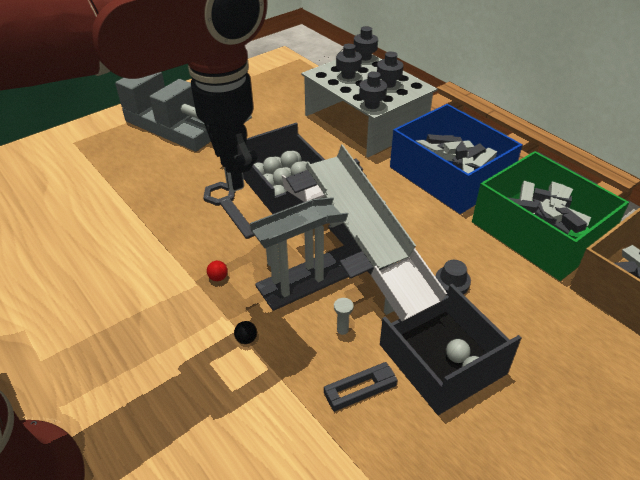

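View pics/t9.png

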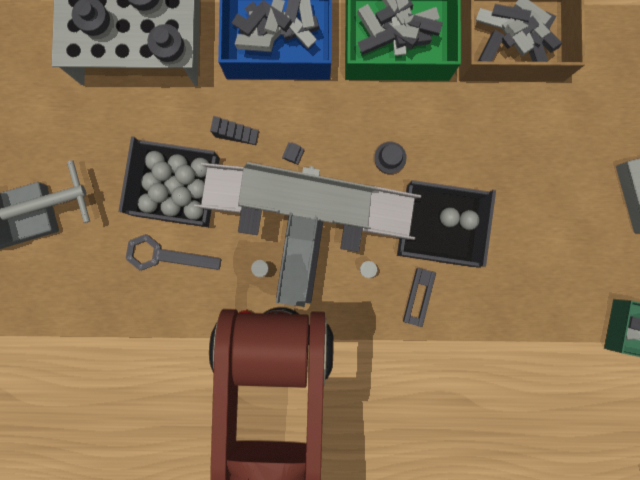

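Both balls rest in the right tray (top 450,217 and 469,219). The gate is right end down, and every piece of tooling is at its original pixels. The robot is clear of everything.

```bash
python3 -c "
from station import ctrl
print(ctrl.finish_job())"
```

```text
the job is handed in; nothing more can be done
None
```

The job is done and handed in at about 12.4 s of the allowed 45 s; the station gives no verdict.

- **Gate:** I pressed the right tab with the shut fingertips until the force jumped to about 18 N with the tip at 99 mm, the stop height given for the tab. The gate stayed with its right end flush with the right chute. I judged that from the force and the pictures and did not compute the gate angle.
- **Balls:** I pushed the two steel balls slowly along the infeed. Ball b rolled off first, then ball a, both down the right-hand chute.
- **Last checks:** The top and side pictures show both balls at rest in the right-hand tray and the infeed empty. The collets, step block, strap, face mill, T-nut and spanner had not moved. In the last side picture the red and black look-alike balls were also where they started. The robot was clear, with about zero contact force. No check failed or disagreed.

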